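# Slide the loose sample sheet onto the free rail pair

### The arm

A 7-joint arm with a two-finger parallel gripper is mounted at the origin on the work surface; the furniture and walls round the work are solid. World frame = base frame: x ahead of the robot, y to its left, z up, the work surface at z = 0. Lengths are in m, angles in rad, forces in N, time in s.
With the tool pointing down it reaches from about 0.425 to 0.925 m from the base axis. Payload 6.8 kg.
Tool frame: the origin (TCP) lies on the mounting face of the last link; the fingertips stand 173 mm ahead of it and the grasp point (between the pads) lies 155 mm ahead of it; z points along the fingers, y is the line along which they close (so a half turn about z gives the same grasp; the last joint's range is limited). The gripper opens to 85 mm and grips with 20 to 120 N. Pads are 22 mm wide; open, the fingers measure 114 mm over their backs; the gripper's body (76 mm by 85 mm) begins 54 mm behind the grasp point. The pads swing forward as they close: fully open they stand 13 mm farther back than shut.
Start: joints at [-1.373, 0.477, 0.022, 1.555, -0.011, 1.109, -0.083], TCP at [0.203, 0.644, 0.405] pointing down, gripper open.
Joint ranges: [-2.96, 2.96], [-0.34, 2.1], [-1.41, 1.46], [0.24, 2.44], [-1.37, 4.51], [0.17, 1.92], [-2.96, 2.96]. Speed limits (rad/s): [2.39, 2.39, 3.14, 3.14, 3.14, 3.14, 3.14].

### API

Orientations are given as a rotation vector (axis times angle).
In Python, from bench import r gives the robot as it stands.
- The arm moves only by the tool carry_out, never from a script. Its argument "moves" is a list of rows, each a list of 5 numbers: the shift along the tool's x, y, z in m, then the turn about the tool's z in rad, then the finger opening in m, from 0 to 0.0854. In form: [[dx, dy, dz, roll, claw], ...]. A call has exactly 8 rows; each row is the pose to reach, as a shift and turn from the pose commanded when the call began, along the tool's axes at that moment; what a row does not reach only later rows make up. A row lasts 1/10 s, in which the tool goes at most 50 mm and 8.59 degrees, less where a joint would pass 70% of its speed; a pose out of reach is approached as far as the arm can. A call with a gripper value outside its range is refused whole. The fingers move at their own pace and stop on an object; "force" is the grip in N (left out, the last holds). Time passes only in rows, so rows that repeat a pose let the fingers close, or fill a call up. It gives the time, the measured TCP pose, the force, the opening and the grip force at its end, in the units of the state.
- r.get_obs(): the state, without advancing time (a new reading comes with each control period).
- r.grab_frame(name): name is "side" or "top" or "wrist"; returns the picture (480x640x3 uint8, red, green, blue); there is no depth.
- r.calibration(name): a dict with "fx", "fy", "cx", "cy" (pixels), "k1" (the pictures are not rectified: a ray, as slopes to the right and down, at radius r is drawn at 1 + k1 r^2 times it, then the intrinsics apply), "rvec" (rotation vector, rad) and "tvec" (3), from world to camera coordinates, as OpenCV has them. Camera axes: x right, y down, z forward; pixel columns grow to the right and rows downward; lengths in m; the calibration is good to about 2 mm. A picture is of the moment at which its call begins: read the wrist's pose just before it. calibration takes no time and is no camera call; for the wrist camera it gives the pose at the moment of the call.
- r.hand_in(): hands the job in; it is judged then, once.
The state is a dict: "clock": time; "joints": joint angles; "qvel": joint speeds; "tau": joint torques, N m; "tcp_pos": TCP position; "orientation": TCP orientation; "contact_force": force on the tool from outside, world axes, zero at the start; "moment": the same for the moment, N m; "grip_width": finger opening in m; "gripper_force": force on a finger pad.
Only numpy, scipy, OpenCV 4.12 (cv2) and the standard library are available. Lean on these libraries where they do the work, as an engineer would, in place of code of your own. Each camera call takes 0.05 s, during which the arm holds its last target. There are 200 camera calls.

### The job

Take the loose metal sample sheet by its upright tab and slide it onto the one free rail pair of the storage rack to the right of the monitor, tab towards you. Push it gently right home against the back of the rack and set it down so that its shoulders drop behind the little nibs at the front of the rails and it lies flat on that pair; feel your way in and do not force it, because the rails bend easily, and leave the small jar and the calculator where they are.

Things in the scene. Friction and masses are not known exactly. Their poses are not given: they have to be found in the camera images.
- sheet: loose aluminium sheet 4 mm thick, 0.13-0.25 kg, flat on the worktop; origin: centre of the underside of its wide part, +x to its nose (enters the rack first), +z up. Wide part x -37.5 to +37.5 mm, 100 mm wide, nose corners rounded 10 mm; behind it a 50 mm wide open frame to x -120 mm, at its end a black upright tab at x -110 mm, 10 mm thick along x, 40 mm wide, top 45 mm above the underside
- sheet_grip (a point): point to grip: middle of the sheet's tab (the balance point of the sheet is 83 mm from it, at x -27 mm), 30 mm above its underside (sheet frame -110, 0, 30 mm), axes as the sheet's; close the fingers along x, tips clear of the sheet
- rack_low: fixed frame of a grey rack, 90 mm deep, 147 mm wide at its feet, 154 mm high; of its rail pairs the middle and top hold sheets without tabs, the LOWEST is free. Origin: centre of underside; +x from open front to closed back, +z up; a sheet goes in along +x. Of the two racks, the one right of the monitor (y below 0) is to be loaded; the other stands at the left, leave it alone
- rack_mid: rack like rack_low in all sizes, but the lowest and top pairs hold sheets and the MIDDLE is free. Which rack stands right of the monitor changes from run to run. The rails, nibs, guides and back of each rack are one steel insert, clamped in the frame up to 10 mm forward or back and 3 mm sideways of nominal: this is not measured, it must be seen or felt. Heights and yaw are exact
- rack_low_seat (a point): nominal place of the sheet's origin when home on rack_low's free pair (rack frame 0, 0, 45 mm), axes as the rack's; truly off by the insert's shift. Home: nose at the back plate (nominal inner face x +39 mm), shoulders of the wide part down behind the nibs, 3 mm play fore and aft. Rail tops are 45, 85, 125 mm above the rack's origin, 103 mm clear between the insert's walls
- rack_mid_seat (a point): as rack_low_seat, for rack_mid (rack frame 0, 0, 85 mm). Rails and nibs bend if the sheet presses on the rack with more than 20 N in all its contacts together; the tab is at the end of a lever, so press it down or sideways with no more than about 5 N
- rack_low_mouth (a point): nominal centre of the entry gap of rack_low's free pair (rack frame -42, 0, 52.5 mm). A 4 mm high nib stands at the front end of each 10 mm wide rail, x -45 to -39 mm, with a ramp before it from x -54 mm; a guide runs above each rail, underside 11 mm over the rail top, front lip flared up. The sheet enters through the 7 mm gap between nib tops and guides
- rack_mid_mouth (a point): as rack_low_mouth, for rack_mid (rack frame -42, 0, 92.5 mm). Round about: the monitor screen fills x 0.30 to 0.36, y -0.15 to 0.33, z 0.15 to 0.44 m of the world, the wall behind the worktop stands at x 0.65 m; the arm starts left of the monitor, so cross high, drawn in
- small_jar: bystander: small brown sample jar, dark blue lid, 42 mm across, 50 mm high, loose, at the back near the rack; origin: centre of its underside
- calculator: bystander: black pocket calculator, 132 x 70 x 12 mm, loose, on the worktop nearer the robot; origin: centre of its underside

How it is judged:
By the outcome, as a careful person would: the job done as asked, in the order asked, and still so for the second after the job is handed in, with the robot touching nothing.
It also fails if it takes over 72 s, if anything falls off the work surface, if the arm or the gripper's body presses on something with over 40 N, if the wrist force passes 120 N, or if a joint passes its speed limit or range.

## Working session

There is one attempt and no reset: what is moved stays moved. The work goes in short steps, Python scripts to look and compute and a tool call to move; the robot and the scene stay as the last step left them, time stands still between calls to the robot, and variables do not carry over. Pictures are saved under pics/ and viewed, at most 10 in all, crops included, and the job is handed in when it is done.

Besides the shell and the picture viewer there is one more tool, called after ">>>" as name(argument=value, ...) on one line, values as JSON. carry_out: Moves the arm, as the interface text tells. Its arguments: {"type":"object","properties":{"moves":{"type":"array","items":{"type":"array","items":{"type":"number"}}},"force":{"type":"number"}},"required":["moves"]}

```bash
ls; mkdir -p pics
python3 - <<'E'
from bench import r
import cv2,numpy as np
o=r.get_obs(); print({k:np.round(v,3) for k,v in o.items()})
for n in ("side","top","wrist"):
    c=r.calibration(n); R=cv2.Rodrigues(np.array(c['rvec'],float))[0]
    print(n,c['fx'],c['k1'],'pos',np.round(-R.T@np.array(c['tvec']),3),'fwd',np.round(R[2],2))
    cv2.imwrite(f'pics/{n}0.png',r.grab_frame(n)[:,:,::-1])
E
```

```text
pics
{'clock': np.float64(0.0), 'joints': array([-1.373,  0.478,  0.022,  1.556, -0.011,  1.109, -0.083]), 'qvel': array([-0.   , -0.001,  0.001, -0.   , -0.001, -0.001, -0.001]), 'tau': array([ 0.0000e+00, -5.9646e+01,  1.6080e+00, -2.8119e+01,  1.2000e-02,
        1.0000e-02,  0.0000e+00]), 'tcp_pos': array([0.203, 0.643, 0.404]), 'orientation': array([-4.780e-01, -3.105e+00,  3.000e-03]), 'contact_force': array([-0.915, -0.469, -0.006]), 'moment': array([-0.003,  0.011, -0.004]), 'gripper_force': np.float64(0.0), 'grip_width': np.float64(0.085)}
side 444.6852225803874 -0.11359294356687918 pos [ 0.296 -0.758  0.902] fwd [ 0.17  0.63 -0.76]
top 535.9521380218312 -0.10417560397617966 pos [ 0.17  -0.063  1.623] fwd [ 0.18  0.01 -0.98]
wrist 401.0566944483203 -0.02130774793511276 pos [0.14  0.664 0.374] fwd [ 0.25 -0.08 -0.96]
```

View pics/top0.png

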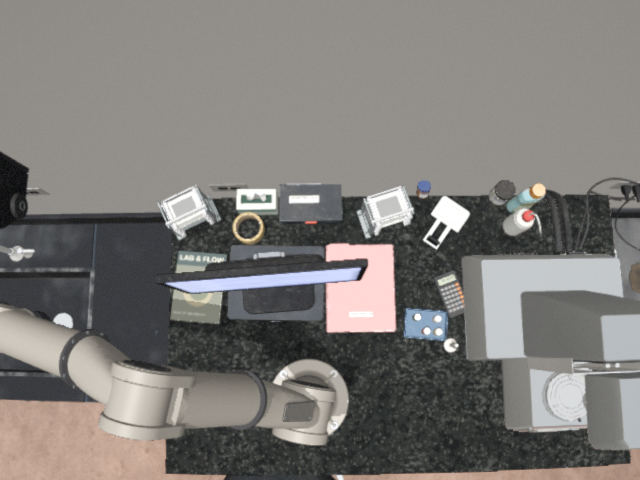

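View pics/side0.png

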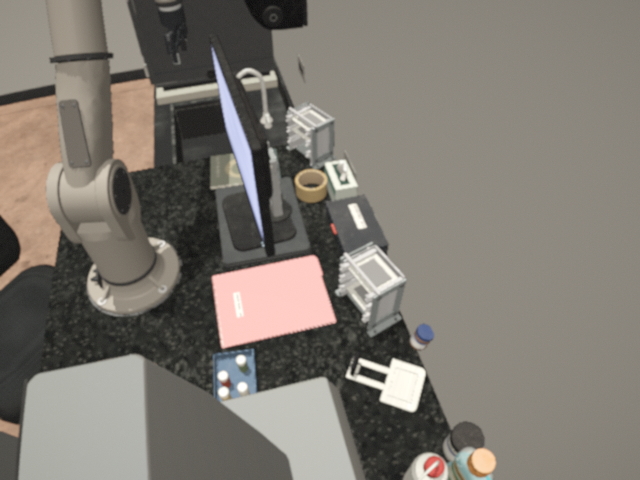

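Top view: sheet around (447,220), with its tab end near (430,243). The right rack is around (387,210), the jar at (424,188) and the calculator at (451,294). The side view shows the rack at (370,285) and the sheet at (390,382). Next: helpers and enlarged crops.

```bash
cat > h.py <<'E'
import cv2,numpy as np
from bench import r
def cal(n):
    c=r.calibration(n); R=cv2.Rodrigues(np.array(c['rvec'],float))[0]; return c,R,np.array(c['tvec'],float)
def proj(C,P):
    c,R,t=C; q=np.atleast_2d(P)@R.T+t; s=q[:,:2]/q[:,2:]; s=s*(1+c['k1']*(s**2).sum(1,keepdims=True))
    return s*[c['fx'],c['fy']]+[c['cx'],c['cy']]
def ray(C,uv):
    c,R,t=C; K=np.array([[c['fx'],0,c['cx']],[0,c['fy'],c['cy']],[0,0,1.]])
    s=cv2.undistortPoints(np.array(uv,float).reshape(-1,1,2),K,np.array([c['k1'],0,0,0.])).reshape(-1,2)
    d=np.c_[s,np.ones(len(s))]@R; return -R.T@t,d
def onplane(C,uv,z):
    o,d=ray(C,uv); return o+d*((z-o[2])/d[:,2])[:,None]
def crop(im,x,y,w,h,s,name):
    cv2.imwrite('pics/'+name,cv2.resize(im[y:y+h,x:x+w],None,fx=s,fy=s,interpolation=cv2.INTER_CUBIC))
E
python3 - <<'E'
from h import *
t=cv2.imread('pics/top0.png'); s=cv2.imread('pics/side0.png')
a=cv2.resize(t[170:260,350:480],(780,540),interpolation=cv2.INTER_CUBIC); cv2.imwrite('pics/a.png',a)
crop(s,325,230,130,100,6,'b.png')
C=cal('top')
print(onplane(C,[[430,243],[447,220],[385,210],[424,188],[451,294]],0.0).round(3))
E
```

```text
[[ 0.463 -0.378  0.   ]
 [ 0.535 -0.435  0.   ]
 [ 0.569 -0.242  0.   ]
 [ 0.639 -0.368  0.   ]
 [ 0.305 -0.436  0.   ]]
```

View pics/a.png

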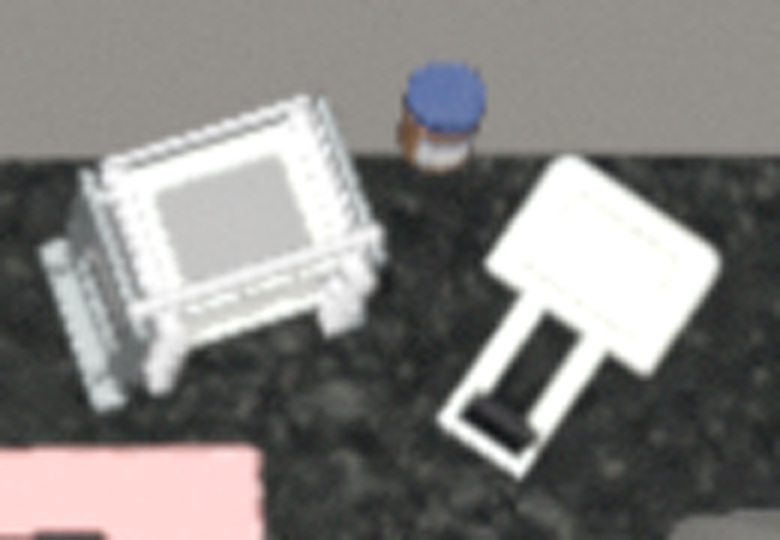

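View pics/b.png

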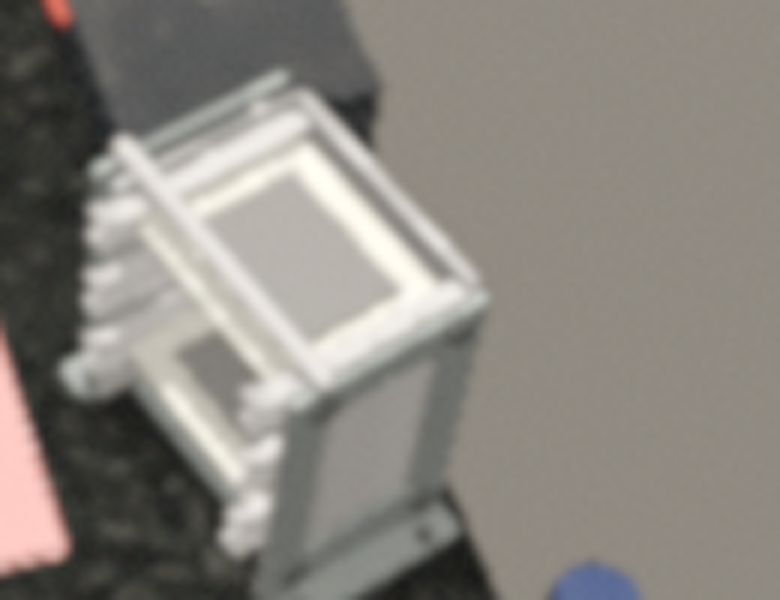

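Crop a (6x, origin 350,170): the sheet's tab is at (500,425) and the wide part's centre at (605,265), so yaw is about -33°. The rack is yawed about +18°. In crop b the lower visible sheet seems to sit on the lowest pair, which I'll check up close. Now I work out the crossing.

```bash
cat >> h.py <<'E'
def plan(way,pos=None,yaw=None):
    """way: rows world x,y,z,yaw(deg of tool y) -> tool rows dx dy dz roll"""
    o=r.get_obs(); R=cv2.Rodrigues(np.array(o['orientation']))[0]; p=o['tcp_pos'] if pos is None else np.array(pos)
    y0=np.degrees(np.arctan2(R[1,1],R[0,1])) if yaw is None else yaw
    a=np.radians(y0); ty=np.array([np.cos(a),np.sin(a),0]); tz=np.array([0,0,-1.]); Rn=np.c_[np.cross(ty,tz),ty,tz]
    for w in way: print(np.r_[Rn.T@(np.array(w[:3])-p),-np.radians(w[3]-y0)].round(4).tolist())
def st():
    o=r.get_obs(); R=cv2.Rodrigues(np.array(o['orientation']))[0]
    print('t',round(float(o['clock']),2),'p',np.round(o['tcp_pos'],4),'yaw',round(float(np.degrees(np.arctan2(R[1,1],R[0,1]))),2),'tilt',np.round(R[:2,2],3),'F',np.round(o['contact_force'],2),'M',np.round(o['moment'],3),'w',round(float(o['grip_width']),4),'gf',round(float(o['gripper_force']),1),'q',np.round(o['joints'],2))
E
python3 - <<'E'
from h import *
st()
plan([(.203,.643,.455,72),(.22,.62,.50,66),(.25,.58,.535,58),(.28,.54,.57,50),(.31,.50,.6,42),(.34,.46,.63,38),(.36,.42,.66,34),(.38,.38,.67,30)])
E
```

```text
t 0.15 p [0.2032 0.6435 0.404 ] yaw 72.48 tilt [-0.    -0.001] F [ 0.48 -0.55  0.12] M [-0.002  0.033  0.009] w 0.0857 gf 0.0 q [-1.37  0.48  0.02  1.56 -0.01  1.11 -0.08]
[-0.0, -0.0005, -0.051, 0.0084]
[-0.0231, -0.0173, -0.096, 0.1131]
[-0.0638, -0.0464, -0.131, 0.2527]
[-0.1044, -0.0756, -0.166, 0.3923]
[-0.1451, -0.1047, -0.196, 0.532]
[-0.1857, -0.1338, -0.226, 0.6018]
[-0.2169, -0.1659, -0.256, 0.6716]
[-0.248, -0.198, -0.266, 0.7414]
```

>>> carry_out(moves=[[0,0,-0.05,0,0.085],[-0.02,-0.017,-0.096,0.11,0.085],[-0.06,-0.045,-0.131,0.25,0.085],[-0.1,-0.075,-0.166,0.39,0.085],[-0.145,-0.105,-0.196,0.53,0.085],[-0.185,-0.135,-0.226,0.6,0.085],[-0.217,-0.166,-0.256,0.67,0.085],[-0.248,-0.198,-0.266,0.74,0.085]])

```text
clock: 0.95
tcp_pos: [0.3621, 0.4122, 0.6561]
orientation: [-1.572, -2.72, -0.002]
contact_force: [1.0, 0.6, -0.1]
grip_width: 0.085
gripper_force: 0.0
```

Run:
```python
from h import *
st()
Y=72.48-np.degrees(.74)
plan([(.41,.335,.67,26),(.43,.29,.67,20),(.44,.24,.67,14),(.45,.19,.67,8),(.455,.14,.67,2),(.46,.09,.67,-4),(.46,.04,.67,-10),(.46,-.01,.67,-16)],(.38,.38,.67),Y)
```

```text
t 0.95 p [0.3621 0.4122 0.6561] yaw 29.94 tilt [0.001 0.001] F [ 0.95  0.61 -0.14] M [ 0.002 -0.025  0.011] w 0.085 gf 0.0 q [-1.19  0.13  0.27  1.48 -0.03  1.54 -0.41]
[-0.054, 0.0034, 0.0, 0.0712]
[-0.1029, -0.0018, 0.0, 0.1759]
[-0.1512, -0.0183, 0.0, 0.2807]
[-0.1995, -0.0347, 0.0, 0.3854]
[-0.2453, -0.0554, 0.0, 0.4901]
[-0.291, -0.0761, 0.0, 0.5948]
[-0.3343, -0.1012, 0.0, 0.6995]
[-0.3776, -0.1263, 0.0, 0.8043]
```

>>> carry_out(moves=[[-0.05,0,0,0.07,0.085],[-0.1,0,0,0.18,0.085],[-0.15,-0.018,0,0.28,0.085],[-0.2,-0.035,0,0.39,0.085],[-0.245,-0.055,0,0.49,0.085],[-0.29,-0.076,0,0.59,0.085],[-0.335,-0.1,0,0.7,0.085],[-0.378,-0.126,0,0.8,0.085]])

```text
clock: 1.75
tcp_pos: [0.4416, 0.0271, 0.6544]
orientation: [-2.509, -1.89, -0.0]
contact_force: [1.6, -0.5, -0.1]
grip_width: 0.0853
gripper_force: 0.0
```

Run:
```python
from h import *
st()
Y=72.48-np.degrees(1.54)
print(Y)
plan([(.46,-.06,.67,-20),(.46,-.11,.67,-24),(.46,-.16,.67,-28),(.455,-.21,.66,-32),(.45,-.25,.64,-33),(.45,-.29,.61,-33),(.45,-.33,.58,-33),(.45,-.35,.55,-33)],(.46,-.01,.67),Y)
```

```text
t 1.75 p [0.4416 0.0271 0.6544] yaw -16.02 tilt [-0.  0.] F [ 1.6  -0.51 -0.14] M [-0.061  0.017  0.052] w 0.0853 gf 0.0 q [-0.85 -0.12  0.58  1.71  0.07  1.54 -0.55]
-15.75550045014677
[-0.0481, 0.0136, 0.0, 0.0741]
[-0.0962, 0.0272, 0.0, 0.1439]
[-0.1444, 0.0407, 0.0, 0.2137]
[-0.1938, 0.0495, 0.01, 0.2835]
[-0.2337, 0.0555, 0.03, 0.301]
[-0.2722, 0.0664, 0.06, 0.301]
[-0.3107, 0.0773, 0.09, 0.301]
[-0.3299, 0.0827, 0.12, 0.301]
```

>>> carry_out(moves=[[-0.048,0.014,0,0.07,0.085],[-0.096,0.027,0,0.14,0.085],[-0.144,0.04,0,0.21,0.085],[-0.194,0.05,0.01,0.28,0.085],[-0.234,0.055,0.03,0.3,0.085],[-0.272,0.066,0.06,0.3,0.085],[-0.31,0.077,0.09,0.3,0.085],[-0.33,0.083,0.12,0.3,0.085]])

```text
clock: 2.55
tcp_pos: [0.4311, -0.3135, 0.5338]
orientation: [2.761, 1.495, -0.0]
contact_force: [0.4, 1.1, 0.6]
grip_width: 0.0852
gripper_force: 0.0
```

Run:
```python
from h import *
st(); C=cal('wrist'); im=r.grab_frame('wrist')[:,:,::-1]; cv2.imwrite('pics/w1.png',im); np.save('w1.npy',np.r_[C[1].ravel(),C[2]])
cv2.imwrite('pics/side1.png',r.grab_frame('side')[:,:,::-1])
```

```text
t 2.55 p [ 0.4311 -0.3135  0.5338] yaw -33.11 tilt [ 0.001 -0.002] F [0.39 1.14 0.59] M [ 0.061 -0.03   0.011] w 0.0852 gf 0.0 q [-0.41  0.21  1.1   1.77 -0.2   1.28  0.16]
```

View pics/w1.png

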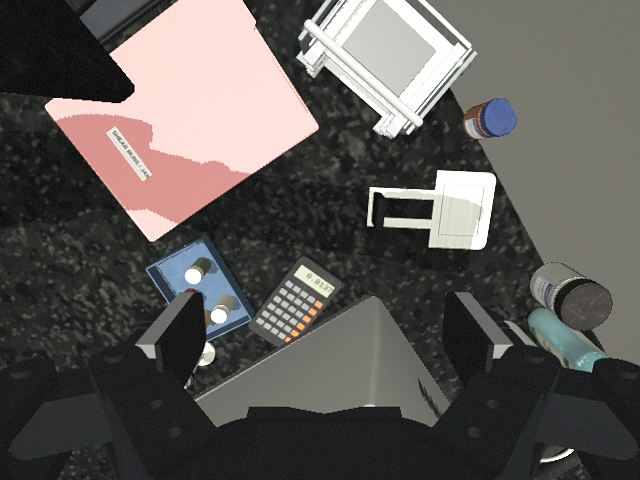

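Wrist view: the sheet's tab is at (376,208), its wide part spans (430–495, 170–250) and its nose points right. The rack is at (385,60), the jar at (490,118) and the calculator at (298,300). A grey box corner shows at (375,296). Next I measure the sheet on its plane and triangulate the box corner.

```bash
cat >> h.py <<'E'
def load(n,f):
    d=np.load(f); c=r.calibration(n); return c,d[:9].reshape(3,3),d[9:]
def tri(Ca,ua,Cb,ub):
    (o1,d1),(o2,d2)=ray(Ca,[ua]),ray(Cb,[ub]); d1,d2=d1[0],d2[0]
    s=np.linalg.lstsq(np.c_[d1,-d2],o2-o1,rcond=None)[0]; a,b=o1+s[0]*d1,o2+s[1]*d2
    return (a+b)/2,np.linalg.norm(a-b)
def sheet(C,im,roi):
    x,y,w,h=roi; hsv=cv2.cvtColor(np.ascontiguousarray(im[y:y+h,x:x+w]),cv2.COLOR_BGR2HSV)
    m=((hsv[...,2]>140)&(hsv[...,1]<60)).astype(np.uint8)
    n,l,s,_=cv2.connectedComponentsWithStats(m); k=1+np.argmax(s[1:,4]); m=(l==k).astype(np.uint8)
    g=cv2.getStructuringElement(cv2.MORPH_ELLIPSE,(25,25)); w_=cv2.morphologyEx(cv2.morphologyEx(m,cv2.MORPH_CLOSE,np.ones((5,5))),cv2.MORPH_OPEN,g)
    out=[]
    for q in (m,w_):
        v,u=np.nonzero(q); P=onplane(C,np.c_[u+x,v+y],.004)[:,:2]*1000
        out.append(cv2.minAreaRect(P.astype(np.float32)))
    return out
E
python3 - <<'E'
from h import *
C=load('wrist','w1.npy'); im=cv2.imread('pics/w1.png')
for o in sheet(C,im,(355,160,150,100)): print(np.round(o[0],1),np.round(o[1],1),round(o[2],2))
T=cal('top'); print(tri(T,(466,257),C,(375,296)))
print('tab base',onplane(C,[[370,190],[370,226],[374,208]],.004).round(4))
print('jar,calc',onplane(C,[[492,117]],.05).round(3),onplane(C,[[298,303]],.006).round(3))
E
```

```text
[ 523.4 -420.9] [101.2 158.3] 54.24
[ 556.2 -444.6] [101.2  77.4] 54.24
(array([ 0.40948281, -0.47442991,  0.03762915]), np.float64(0.009227194863550657))
tab base [[ 0.4724 -0.3583  0.004 ]
 [ 0.4481 -0.3982  0.004 ]
 [ 0.4646 -0.3808  0.004 ]]
jar,calc [[ 0.626 -0.353  0.05 ]] [[ 0.31  -0.436  0.006]]
```

Run:
```python
from h import *
t=r.grab_frame('top')[:,:,::-1]; cv2.imwrite('pics/top1.png',t)
s=cv2.imread('pics/side1.png'); w=cv2.imread('pics/w1.png')
z=lambda i:cv2.resize(i,(400,300),interpolation=cv2.INTER_CUBIC)
cv2.imwrite('pics/q1.png',np.vstack([np.hstack([z(s),z(t)]),np.hstack([z(w[0:143,290:480]),z(s[220:340,325:485])])]))
```

```text
(no output)
```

View pics/q1.png

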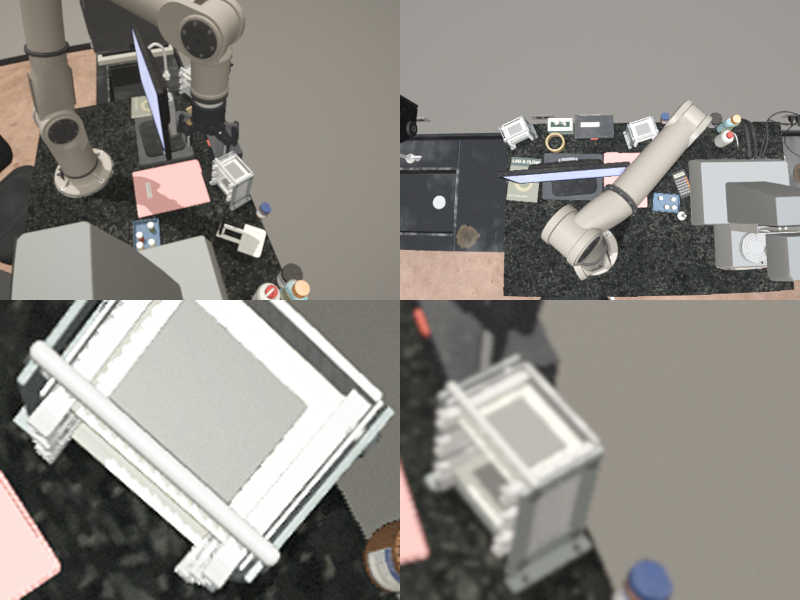

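Quadrants: the side and top views show the forearm passing just right of and above the monitor's right end. The rack close-ups show a lower sheet well below the top one. Before lowering, I'll fit a quick arm model to the logged joints to check forearm clearance.

```bash
cat > fk.py <<'E'
import numpy as np
from scipy.optimize import least_squares
from scipy.spatial.transform import Rotation as Ro
Q=np.array([[-1.373,.4775,.022,1.556,-.011,1.109,-.083],[-1.19,.13,.27,1.48,-.03,1.54,-.41],[-.85,-.12,.58,1.71,.07,1.54,-.55],[-.41,.21,1.1,1.77,-.2,1.28,.16]])
P=np.array([[.2032,.6435,.404],[.3621,.4122,.6561],[.4416,.0271,.6544],[.4311,-.3135,.5338]])
def fk(p,q,full=False):
    h,L1,a1,L2,a2,L3,a3=p; z=lambda a:Ro.from_euler('z',-a); y=lambda a:Ro.from_euler('y',a)
    R=z(q[0])*y(q[1]); sh=np.array([0,0,h]); R=R*z(q[2]); e=sh+R.apply([a1,0,L1]); R=R*y(q[3])
    w=e+R.apply([a2,0,L2]); R=R*z(q[4])*y(q[5]); t=w+R.apply([a3,0,L3]); R=R*z(q[6])
    return (sh,e,w,t,R) if full else (t,R)
def fit():
    f=lambda p:np.r_[np.concatenate([fk(p,q)[0]-x for q,x in zip(Q,P)]),1e-3*(p-[.3,.4,0,.4,0,.1,0])]
    return least_squares(f,[.3,.4,0,.4,0,.1,0])
E
python3 - <<'E'
from fk import *
from h import r
s=fit(); print(s.x.round(3)); res=s.fun[:12].reshape(4,3); print((res*1000).round(1))
for q in Q: _,e,w,t,R=fk(s.x,q,1); print(e.round(3),w.round(3),R.as_matrix()[:,2].round(2))
E
```

```text
[ 8.775  0.457 -0.013  0.512  0.103  8.453 -0.046]
[[-61.6  -9.5   9.3]
 [  1.8  22.6   0. ]
 [-13.4  32.6  -2.6]
 [ 38.   30.3  -6.8]]
[0.039 0.195 9.187] [0.131 0.596 8.866] [ 0. -0. -1.]
[0.014 0.045 9.23 ] [0.324 0.447 9.109] [ 0.   -0.01 -1.  ]
[-0.049 -0.045  9.228] [0.437 0.1   9.105] [-0.01 -0.01 -1.  ]
[0.077 0.046 9.223] [ 0.405 -0.279  8.98 ] [ 0.  0. -1.]
```

```bash
sed -i 's/h,L1,a1,L2,a2,L3,a3=p/h,L1,a1,L2,a2,L3,a3,b1,b2,b3,c=p/; s/\[a1,0,L1\]/[a1,b1,L1]/; s/\[a2,0,L2\]/[a2,b2,L2]/; s/\[a3,0,L3\]/[a3,b3,L3]/; s/R=z(q\[0\])\*y(q\[1\]); sh=np.array(\[0,0,h\])/sh=z(q[0]).apply([c,0,h]); R=z(q[0])*y(q[1])/; s/1e-3\*(p-\[.*\])\]/3e-3*(p-p0)]/; s/least_squares(f,\[.*\])/least_squares(f,p0)/; s/^def fit():/p0=np.array([.35,.4,0,.4,0,.2,0,0,0,0,0])\ndef fit():/' fk.py
python3 - <<'E'
from fk import *
s=fit(); print(s.x.round(3)); print((s.fun[:12].reshape(4,3)*1000).round(1))
for q in Q: _,e,w,t,R=fk(s.x,q,1); print(e.round(3),w.round(3))
E
```

```text
[ 1.379  0.452  0.017  0.469 -0.067  1.221  0.004 -0.022 -0.022 -0.014
  0.008]
[[-3.4  4.3 -1.3]
 [ 1.4 -5.4  0.2]
 [ 3.   2.8 -0.1]
 [-4.   1.1  1.3]]
[0.067 0.222 1.772] [0.186 0.656 1.624]
[0.052 0.062 1.825] [0.353 0.426 1.877]
[-0.008 -0.051  1.827] [0.452 0.053 1.875]
[0.093 0.014 1.823] [ 0.435 -0.308  1.756]
```

Run:
```python
from h import *
st()
plan([(.397,-.375,.33,18)])
```

```text
t 2.7 p [ 0.4314 -0.3114  0.5328] yaw -33.17 tilt [-0.005  0.   ] F [ 0.31  0.23 -0.07] M [ 0.023 -0.039 -0.018] w 0.085 gf 0.0 q [-0.41  0.21  1.1   1.77 -0.19  1.28  0.16]
[-0.0721, 0.006, 0.2028, -0.8931]
```

>>> carry_out(moves=[[-0.01,0,0.03,-0.14,0.085],[-0.025,0,0.07,-0.28,0.085],[-0.04,0.002,0.11,-0.42,0.085],[-0.055,0.004,0.15,-0.56,0.085],[-0.065,0.006,0.18,-0.7,0.085],[-0.072,0.006,0.203,-0.84,0.085],[-0.072,0.006,0.203,-0.893,0.085],[-0.072,0.006,0.203,-0.893,0.085]])

```text
clock: 3.5
tcp_pos: [0.3991, -0.3738, 0.3324]
orientation: [1.839, 2.546, 0.002]
contact_force: [0.3, 0.1, 0.2]
grip_width: 0.0848
gripper_force: 0.0
```

Run:
```python
from h import *
st(); C=cal('wrist'); im=r.grab_frame('wrist')[:,:,::-1]; cv2.imwrite('pics/w2.png',im); np.save('w2.npy',np.r_[C[1].ravel(),C[2]])
```

```text
t 3.5 p [ 0.3991 -0.3738  0.3324] yaw 18.33 tilt [0.001 0.   ] F [0.27 0.12 0.21] M [-0.037 -0.014  0.008] w 0.0848 gf 0.0 q [ 0.08  0.43  0.72  1.97 -0.37  0.87  1.31]
```

View pics/w2.png

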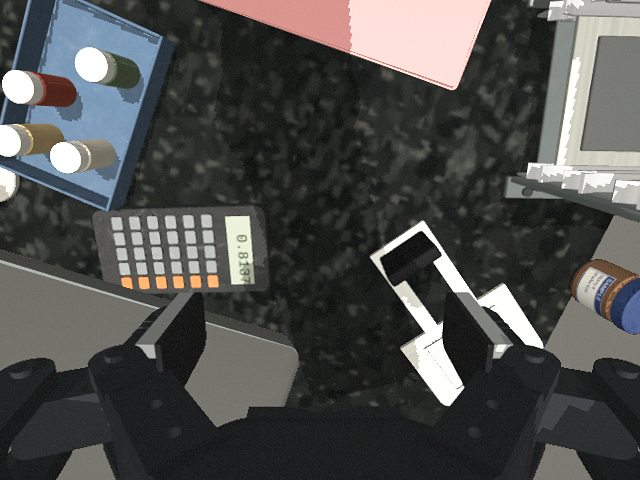

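Wrist view 2: the rack front is at the right edge, with right rails at (525–640,165–200), left rails at (540–570,10) and a sheet low between them. The loose sheet's tab is at (410,258). The gripper is clear of the box at lower left. I move 60 mm nearer for the mouth.

>>> carry_out(moves=[[0,0.04,0,0,0.06],[0,0.06,0,0,0.06],[0,0.06,0,0,0.06],[0,0.06,0,0,0.06],[0,0.06,0,0,0.06],[0,0.06,0,0,0.06],[0,0.06,0,0,0.06],[0,0.06,0,0,0.06]])

```text
clock: 4.35
tcp_pos: [0.4546, -0.3559, 0.3316]
orientation: [-1.843, -2.544, -0.0]
contact_force: [-0.7, -0.3, -0.3]
grip_width: 0.0602
gripper_force: 0.0
```

Run:
```python
from h import *
st(); C=cal('wrist'); im=r.grab_frame('wrist')[:,:,::-1]; cv2.imwrite('pics/w3.png',im); np.save('w3.npy',np.r_[C[1].ravel(),C[2]])
crop(im,400,0,240,230,2.5,'w3c.png')
```

```text
t 4.35 p [ 0.4546 -0.3559  0.3316] yaw 18.17 tilt [-0.  0.] F [-0.7  -0.26 -0.3 ] M [-0.07   0.032 -0.027] w 0.0602 gf 0.0 q [ 0.02  0.48  0.71  1.9  -0.39  0.9   1.24]
```

View pics/w3c.png

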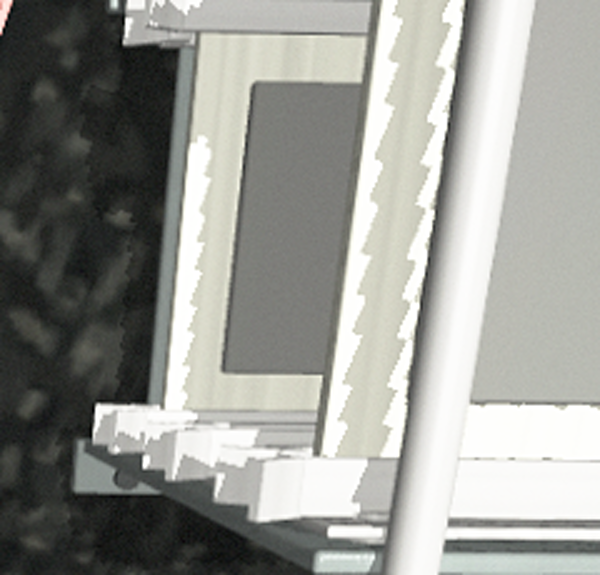

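Crop of wrist view 3 (2.5x, origin 400,0): sheets lie on the low pair (front edge (198,35)–(165,408)) and the top pair ((375,0)–(320,455)). The middle pair between them is empty, so this is rack_mid. The right ramp tips are at (97,405) low, (150,430) mid and (222,460) top, with the left low tip at (127,45). Now I turn these into rack coordinates.

Run:
```python
from h import *
C=load('wrist','w3.npy')
f=lambda pts,z:onplane(C,np.array(pts,float)/2.5+[400,0],z)[:,:2]*1000
def d(n,pts,z):
    P=f(pts,z); v=P[1]-P[0]; print(n,P.round(1).tolist(),'len',np.linalg.norm(v).round(1),'ang',np.degrees(np.arctan2(v[1],v[0])).round(2))
d('low sheet front',[(165,408),(198,35)],.049)
d('low inset front',[(223,372),(250,85)],.049)
d('low inset right',[(223,372),(325,374)],.049)
d('top sheet front',[(320,455),(375,2)],.129)
d('low tips inner R/L',[(97,405),(127,45)],.045)
d('mid tip inner/outer R',[(150,430),(143,468)],.085)
d('top tip inner/outer R',[(222,460),(215,500)],.125)
d('low tip inner/outer R',[(97,405),(91,442)],.045)
d('foot front',[(75,493),(77,440)],.004)
```

```text
low sheet front [[526.5, -287.5], [500.1, -206.5]] len 85.2 ang 108.07
low inset front [[536.8, -274.8], [515.9, -212.4]] len 65.8 ang 108.51
low inset right [[536.8, -274.8], [561.3, -267.1]] len 25.7 ang 17.32
top sheet front [[526.4, -288.0], [503.8, -220.3]] len 71.4 ang 108.41
low tips inner R/L [[511.2, -292.2], [486.2, -212.5]] len 83.6 ang 107.41
mid tip inner/outer R [[512.2, -293.6], [514.0, -301.7]] len 8.3 ang -77.43
top tip inner/outer R [[512.2, -294.2], [513.9, -301.3]] len 7.2 ang -75.77
low tip inner/outer R [[511.2, -292.2], [513.3, -301.4]] len 9.5 ang -77.01
foot front [[527.2, -318.6], [521.7, -303.6]] len 16.0 ang 109.95
```

Run:
```python
from h import *
C=load('wrist','w3.npy'); a=lambda P:(np.degrees(np.arctan2(*(P[1]-P[0])[1::-1]))%180).round(2)
g=lambda p:np.array(p,float)/2.5+[400,0]
for p in ([(478,2),(385,573)],[(532,2),(438,573)]): print(a(onplane(C,g(p),.15)))
C=load('wrist','w1.npy'); print(a(onplane(C,[(308,23.8),(419.2,121.5)],.15)))
plan([(.4676,-.3807,.30,-35.76)])
```

```text
107.28
107.92
107.95
[-0.0276, 0.0045, 0.0316, 0.9414]
```

>>> carry_out(moves=[[-0.005,0,0,0.14,0.06],[-0.01,0,0,0.28,0.06],[-0.015,0.002,0.01,0.42,0.06],[-0.02,0.004,0.02,0.56,0.06],[-0.028,0.0045,0.03,0.7,0.06],[-0.028,0.0045,0.032,0.84,0.06],[-0.028,0.0045,0.032,0.941,0.06],[-0.028,0.0045,0.032,0.941,0.06]])

```text
clock: 5.2
tcp_pos: [0.4682, -0.3808, 0.2992]
orientation: [-2.796, -1.432, 0.002]
contact_force: [0.3, 0.1, 0.5]
grip_width: 0.0602
gripper_force: 0.0
```

Run:
```python
from h import *
r.grab_frame('wrist'); st(); C=cal('wrist'); im=r.grab_frame('wrist')[:,:,::-1]; cv2.imwrite('pics/w4.png',im); np.save('w4.npy',np.r_[C[1].ravel(),C[2]])
print(proj(C,[(.557,-.445,.004),(.4676,-.3807,.045),(.447,-.366,.004)]).round())
for o in sheet(C,im,(330,180,310,300)): print(np.round(o[0],1),np.round(o[1],1),round(o[2],2))
```

```text
t 5.25 p [ 0.4681 -0.3808  0.2994] yaw -35.57 tilt [-0.001 -0.   ] F [-0.51  0.79  0.22] M [0.026 0.042 0.019] w 0.0601 gf 0.0 q [-0.05  0.65  0.9   1.87 -0.63  0.94  0.52]
[[484. 225.]
 [323. 241.]
 [286. 224.]]
[ 523.7 -433.1] [ 80.8 143.2] 54.57
[ 550.1 -451.6] [80.8 78.1] 54.28
```

Run:
```python
from h import *
C=load('wrist','w4.npy'); im=cv2.imread('pics/w4.png')
for roi in ((250,110,390,250),(250,130,390,200)):
  for o in sheet(C,im,roi): print(np.round(o[0],1),np.round(o[1],1),round(o[2],2))
```

```text
[ 523.2 -420.6] [ 99.8 158.1] 54.29
[ 555.7 -443.9] [100.  78.] 54.13
[ 523.2 -420.6] [ 99.8 158.1] 54.29
[ 555.7 -443.9] [100.  78.] 54.13
```

>>> carry_out(moves=[[0,-0.001,0.04,0.003,0.06],[0,-0.001,0.08,0.003,0.06],[0,-0.001,0.105,0.003,0.06],[0,-0.001,0.114,0.003,0.06],[0,-0.001,0.114,0.003,0.06],[0,-0.001,0.114,0.003,0.03],[0,-0.001,0.114,0.003,0.0],[0,-0.001,0.114,0.003,0.0]], force=60)

```text
clock: 6.1
tcp_pos: [0.4677, -0.3806, 0.1869]
orientation: [2.796, 1.429, 0.002]
contact_force: [-1.3, -0.4, -0.4]
grip_width: 0.0165
gripper_force: 0.0
```

>>> carry_out(moves=[[0,0,0,0,0],[0,0,0,0,0],[0,0,0,0,0],[0,0,0,0,0],[0,0,0,0,0],[0,0,0,0,0],[0,0,0,0,0],[0,0,0,0,0]], force=80)

```text
clock: 6.9
tcp_pos: [0.4677, -0.3806, 0.1868]
orientation: [2.796, 1.429, 0.002]
contact_force: [-0.4, 1.0, 6.8]
grip_width: 0.0086
gripper_force: 79.1
```

```bash
python3 -c "
from h import *
st()"
```

```text
t 6.9 p [ 0.4677 -0.3806  0.1868] yaw -35.85 tilt [ 0.002 -0.001] F [-0.37  0.97  6.76] M [0.255 0.136 0.074] w 0.0086 gf 79.1 q [ 0.05  0.79  0.75  1.91 -0.78  0.75  0.63]
```

>>> carry_out(moves=[[0,0,-0.01,0,0],[0,0,-0.03,0,0],[0,0,-0.06,0,0],[0,0,-0.1,0,0],[0,0,-0.14,0,0],[0,0,-0.17,0,0],[0,0,-0.19,0,0],[0,0,-0.19,0,0]], force=100)

```text
clock: 7.7
tcp_pos: [0.4673, -0.381, 0.3787]
orientation: [2.794, 1.427, 0.004]
contact_force: [0.1, 0.3, -1.7]
grip_width: 0.0085
gripper_force: 97.6
```

Run:
```python
from h import *
r.grab_frame('side'); st()
plan([(.350,-.3014,.377,17.9)])
```

```text
t 7.75 p [ 0.4672 -0.3803  0.3766] yaw -35.86 tilt [ 0.002 -0.   ] F [-0.31 -0.32 -2.55] M [ 0.131  0.168 -0.037] w 0.0084 gf 97.6 q [-0.12  0.56  0.99  1.81 -0.54  1.06  0.45]
[-0.0047, -0.1412, -0.0004, -0.9383]
```

>>> carry_out(moves=[[0,-0.025,0,-0.1,0],[0,-0.05,0,-0.23,0],[-0.002,-0.075,0,-0.37,0],[-0.003,-0.1,0,-0.51,0],[-0.004,-0.12,0,-0.65,0],[-0.005,-0.135,0,-0.79,0],[-0.005,-0.141,0,-0.9,0],[-0.005,-0.141,0,-0.938,0]])

```text
clock: 8.55
tcp_pos: [0.3486, -0.3005, 0.3743]
orientation: [-1.843, -2.54, -0.001]
contact_force: [0.6, -0.4, -1.7]
grip_width: 0.0085
gripper_force: 97.9
```

Run:
```python
from h import *
r.grab_frame('side'); st(); C=cal('wrist'); im=r.grab_frame('wrist')[:,:,::-1]; cv2.imwrite('pics/w5.png',im); np.save('w5.npy',np.r_[C[1].ravel(),C[2]])
cv2.imwrite('pics/s5.png',r.grab_frame('side')[:,:,::-1])
```

```text
t 8.6 p [ 0.3491 -0.3008  0.3744] yaw 18.11 tilt [-0.002  0.002] F [ 0.03 -0.53 -3.14] M [-0.041  0.13   0.013] w 0.0087 gf 97.9 q [-0.2   0.21  0.9   2.12 -0.21  0.9   1.13]
```

View pics/w5.png

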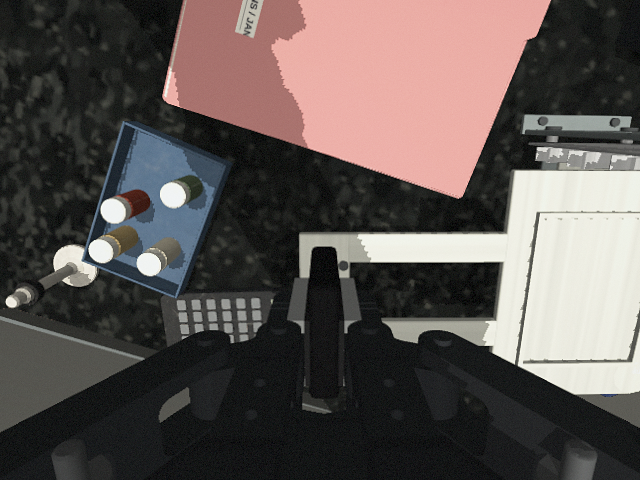

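View 5: the sheet is held level-looking with the tab between the pads at (322,270). Rear shoulders are at (512,170) and (497,395), and the side edges run right to the frame border. Next I fit its height, pitch and lateral offset from the 100 mm width.

```bash
cat >> h.py <<'E'
def held(C,im,p,yaw,cols,va,vb):
    g=cv2.GaussianBlur(cv2.cvtColor(np.ascontiguousarray(im),cv2.COLOR_BGR2GRAY),(1,5),0).astype(float)
    a=np.radians(yaw); X=np.array([np.cos(a),np.sin(a),0]); Y=np.array([-np.sin(a),np.cos(a),0]); E=[]
    for u in cols:
        d=np.diff(g[:,u]); E.append((u,va[0]+np.argmax(d[va[0]:va[1]])+.5,vb[0]+np.argmin(d[vb[0]:vb[1]])+.5))
    E=np.array(E); L=[]
    for k in (1,2):
        c=np.polyfit(E[:,0],E[:,k],1); q=abs(E[:,k]-np.polyval(c,E[:,0])); m=q<=max(np.median(q)*2,.5); L.append(np.polyfit(E[m,0],E[m,k],1)); print('line',L[-1].round(4),'rms',q[m].std().round(2),m.sum())
    for u in np.linspace(cols[0],cols[-1],4):
        def w(z):
            P=onplane(C,[(u,np.polyval(L[0],u)),(u,np.polyval(L[1],u))],z)-p; return P@X,P@Y
        zz=np.linspace(.1,.3,401); W=[abs(np.subtract(*w(z)[1])) for z in zz]; z=np.interp(-.1,-np.array(W),zz) if W[0]<W[-1] else np.interp(-.1,-np.array(W),zz)
        x,y=w(z); print('u',round(u),'x',x.round(4),'y',y.round(4),'mid',y.mean().round(4),'ztop-TCP',round(z-p[2],4))
E
python3 - <<'E'
from h import *
C=load('wrist','w5.npy'); im=cv2.imread('pics/w5.png')
held(C,im,np.array([.3491,-.3008,.3744]),18.11,np.arange(530,632,3),(166,180),(380,405))
E
```

```text
line [ -0.  170.5] rms 0.1 30
line [5.470000e-02 3.601671e+02] rms 0.73 22
u 530 x [0.0814 0.0951] y [ 0.0494 -0.0506] mid -0.0006 ztop-TCP -0.1871
u 563 x [0.0934 0.1094] y [ 0.0497 -0.0503] mid -0.0003 ztop-TCP -0.1852
u 596 x [0.1052 0.1235] y [ 0.0499 -0.0501] mid -0.0001 ztop-TCP -0.1834
u 629 x [0.1168 0.1373] y [ 0.0502 -0.0498] mid 0.0002 ztop-TCP -0.1815
```

Run:
```python
from h import *
im=cv2.imread('pics/w5.png'); g=cv2.cvtColor(im,cv2.COLOR_BGR2GRAY)
for u in range(500,640,20): print(u,g[384:404:1,u].tolist())
```

```text
500 [29, 20, 27, 23, 23, 28, 14, 20, 37, 36, 42, 40, 38, 39, 43, 34, 35, 39, 31, 35]
520 [32, 31, 21, 22, 22, 26, 26, 23, 28, 27, 27, 21, 25, 24, 26, 24, 30, 27, 24, 28]
540 [29, 25, 29, 20, 28, 28, 25, 30, 24, 28, 25, 30, 28, 28, 26, 21, 21, 28, 21, 15]
560 [232, 235, 234, 177, 24, 17, 25, 29, 19, 27, 22, 23, 29, 25, 28, 29, 18, 23, 25, 26]
580 [235, 234, 234, 233, 233, 233, 234, 235, 236, 235, 147, 87, 97, 46, 16, 27, 26, 26, 25, 19]
600 [234, 235, 235, 237, 236, 235, 235, 235, 236, 237, 72, 91, 93, 91, 92, 93, 93, 94, 95, 90]
620 [236, 237, 237, 236, 236, 237, 235, 233, 233, 211, 79, 88, 95, 93, 89, 92, 91, 92, 92, 89]
```

Run:
```python
from h import *
C=load('wrist','w5.npy'); im=cv2.imread('pics/w5.png')
held(C,im,np.array([.3491,-.3008,.3744]),18.11,np.arange(584,639,3),(166,180),(388,400))
X=onplane(C,[(512,171)],.3744-.183)-[.3491,-.3008,.1914]; a=np.radians(18.11); print('shoulder x',X@[np.cos(a),np.sin(a),0],X@[-np.sin(a),np.cos(a),0])
```

```text
line [ -0.  170.5] rms 0.0 19
line [-7.900000e-03  3.982313e+02] rms 0.17 16
u 584 x [0.1002 0.1176] y [ 0.05 -0.05] mid -0.0 ztop-TCP -0.1828
u 602 x [0.1071 0.1258] y [ 0.05 -0.05] mid 0.0 ztop-TCP -0.1827
u 620 x [0.1141 0.134 ] y [ 0.0501 -0.0499] mid 0.0001 ztop-TCP -0.1826
u 638 x [0.1211 0.1422] y [ 0.0501 -0.0499] mid 0.0001 ztop-TCP -0.1824
shoulder x [0.07230361] [0.04963885]
```

>>> carry_out(moves=[[0,-0.007,0.01,0.004,0],[-0.001,-0.007,0.03,0.004,0],[-0.001,-0.007,0.055,0.004,0],[-0.001,-0.007,0.08,0.004,0],[-0.001,-0.007,0.093,0.004,0],[-0.001,-0.007,0.097,0.004,0],[-0.001,-0.007,0.097,0.004,0],[-0.001,-0.007,0.097,0.004,0]])

```text
clock: 9.5
tcp_pos: [0.344, -0.3052, 0.2792]
orientation: [1.854, 2.534, 0.0]
contact_force: [0.5, -1.0, -1.8]
grip_width: 0.0089
gripper_force: 97.9
```

```bash
cat >> h.py <<'E'
def rel(n=3,O=(.550,-.2368),yaw=17.9):
    """mean state in the insert frame: origin of sheet (x,y mm), underside z, force along insert axes"""
    a=np.radians(yaw); M=np.array([[np.cos(a),np.sin(a),0],[-np.sin(a),np.cos(a),0],[0,0,1]]); F=[]
    for i in range(n):
        r.grab_frame('side'); o=r.get_obs(); F.append(np.r_[M@o['contact_force'],M@o['moment']])
    R=cv2.Rodrigues(np.array(o['orientation']))[0]; p=M@(o['tcp_pos']-[*O,0])*1000+[110,0,-186.7]
    print('t',round(float(o['clock']),2),'sheet x,y,z',p.round(2),'yaw',np.degrees(np.arctan2(R[1,1],R[0,1])).round(2),'F',np.mean(F,0)[:3].round(2),'M',np.mean(F,0)[3:].round(3),'gf',round(float(o['gripper_force'])))
E
python3 - <<'E'
from h import *
rel(5); C=cal('wrist'); im=r.grab_frame('wrist')[:,:,::-1]; cv2.imwrite('pics/w6.png',im); np.save('w6.npy',np.r_[C[1].ravel(),C[2]])
E
```

```text
t 9.75 sheet x,y,z [-106.96   -1.43   92.45] yaw 17.66 F [ 0.2  -0.27 -2.32] M [ 0.006  0.182 -0.028] gf 98
```

>>> carry_out(moves=[[0.0005,0,0.001,-0.004,0],[0.001,0,0.002,-0.004,0],[0.0014,0.002,0.002,-0.004,0],[0.0014,0.004,0.002,-0.004,0],[0.0014,0.006,0.002,-0.004,0],[0.0014,0.008,0.002,-0.004,0],[0.0014,0.008,0.002,-0.004,0],[0.0014,0.008,0.002,-0.004,0]])

```text
clock: 10.6
tcp_pos: [0.351, -0.301, 0.2766]
orientation: [-1.849, -2.54, 0.0]
contact_force: [-0.8, 0.3, -1.7]
grip_width: 0.0088
gripper_force: 98.0
```

Run:
```python
from h import *
rel(5)
```

```text
t 10.85 sheet x,y,z [-9.925e+01  5.000e-02  8.988e+01] yaw 17.87 F [ 0.03 -0.13 -2.19] M [-0.019  0.181  0.01 ] gf 98
```

>>> carry_out(moves=[[0,0.002,-0.0007,0,0],[0,0.004,-0.0007,0,0],[0,0.006,-0.0007,0,0],[0,0.009,-0.0007,0,0],[0,0.012,-0.0007,0,0],[0,0.015,-0.0007,0,0],[0,0.018,-0.0007,0,0],[0,0.018,-0.0007,0,0]])

```text
clock: 11.65
tcp_pos: [0.3686, -0.2953, 0.2773]
orientation: [1.848, 2.54, 0.0]
contact_force: [-0.7, -0.6, -1.8]
grip_width: 0.009
gripper_force: 98.0
```

Run:
```python
from h import *
rel(5)
```

```text
t 11.9 sheet x,y,z [-8.133e+01  6.000e-02  9.056e+01] yaw 17.86 F [-0.15 -0.1  -2.24] M [0.013 0.185 0.   ] gf 98
```

>>> carry_out(moves=[[0,0.002,0,0,0],[0,0.004,0,0,0],[0,0.006,0,0,0],[0,0.008,0,0,0],[0,0.01,0,0,0],[0,0.012,0,0,0],[0,0.014,0,0,0],[0,0.014,0,0,0]])

```text
clock: 12.7
tcp_pos: [0.3818, -0.2911, 0.2773]
orientation: [1.849, 2.54, 0.0]
contact_force: [-0.3, -0.5, -1.6]
grip_width: 0.0086
gripper_force: 97.9
```

Run:
```python
from h import *
rel(5)
```

```text
t 12.95 sheet x,y,z [-6.727e+01  5.000e-02  9.058e+01] yaw 17.87 F [ 0.05  0.34 -2.1 ] M [0.02  0.2   0.002] gf 98
```

>>> carry_out(moves=[[0,0.002,0,0,0],[0,0.005,0,0,0],[0,0.008,0,0,0],[0,0.011,0,0,0],[0,0.014,0,0,0],[0,0.017,0,0,0],[0,0.02,0,0,0],[0,0.02,0,0,0]])

```text
clock: 13.75
tcp_pos: [0.401, -0.2849, 0.2773]
orientation: [1.848, 2.54, 0.0]
contact_force: [0.9, -0.8, -2.1]
grip_width: 0.0085
gripper_force: 98.0
```

Run:
```python
from h import *
rel(5)
```

```text
t 14.0 sheet x,y,z [-4.731e+01  6.000e-02  9.055e+01] yaw 17.87 F [ 0.1   0.31 -2.35] M [0.034 0.199 0.019] gf 98
```

>>> carry_out(moves=[[0.0003,0.002,0,0,0],[0.0003,0.005,0,0,0],[0.0003,0.008,0,0,0],[0.0003,0.011,0,0,0],[0.0003,0.014,0,0,0],[0.0003,0.017,0,0,0],[0.0003,0.02,0,0,0],[0.0003,0.02,0,0,0]])

```text
clock: 14.8
tcp_pos: [0.4199, -0.2785, 0.2773]
orientation: [1.848, 2.54, 0.0]
contact_force: [-0.0, -0.0, -2.0]
grip_width: 0.0085
gripper_force: 97.9
```

Run:
```python
from h import *
rel(5)
```

```text
t 15.05 sheet x,y,z [-27.36   0.32  90.55] yaw 17.86 F [ 0.06 -0.07 -1.92] M [ 0.025  0.194 -0.005] gf 98
```

>>> carry_out(moves=[[0,0.002,0,0,0],[0,0.005,0,0,0],[0,0.008,0,0,0],[0,0.011,0,0,0],[0,0.014,0,0,0],[0,0.016,0,0,0],[0,0.018,0,0,0],[0,0.018,0,0,0]])

```text
clock: 15.85
tcp_pos: [0.4368, -0.273, 0.2772]
orientation: [1.849, 2.54, 0.0]
contact_force: [0.1, -0.1, -1.6]
grip_width: 0.0083
gripper_force: 97.9
```

Run:
```python
from h import *
rel(5)
```

```text
t 16.1 sheet x,y,z [-9.33  0.32 90.56] yaw 17.86 F [-0.21 -0.23 -2.26] M [0.016 0.19  0.007] gf 98
```

>>> carry_out(moves=[[0,0.001,0,0,0],[0,0.002,0,0,0],[0,0.003,0,0,0],[0,0.004,0,0,0],[0,0.005,0,0,0],[0,0.006,0,0,0],[0,0.0065,0,0,0],[0,0.0065,0,0,0]])

```text
clock: 16.9
tcp_pos: [0.4428, -0.2711, 0.2773]
orientation: [-1.849, -2.54, 0.0]
contact_force: [-0.3, -0.3, -1.6]
grip_width: 0.0088
gripper_force: 98.0
```

Run:
```python
from h import *
rel(5)
```

```text
t 17.15 sheet x,y,z [-2.72  0.31 90.57] yaw 17.87 F [ 0.02  0.3  -2.08] M [-0.002  0.161 -0.006] gf 98
```

Now feel for the back in small steps (0.5 mm per row, 2 mm per call).

>>> carry_out(moves=[[0,0.0005,0,0,0],[0,0.001,0,0,0],[0,0.0015,0,0,0],[0,0.002,0,0,0],[0,0.002,0,0,0],[0,0.002,0,0,0],[0,0.002,0,0,0],[0,0.002,0,0,0]])

```text
clock: 17.95
tcp_pos: [0.4446, -0.2705, 0.2772]
orientation: [-1.849, -2.539, 0.0]
contact_force: [0.1, -0.3, -2.6]
grip_width: 0.0086
gripper_force: 98.0
```

Run:
```python
from h import *
rel(5)
```

```text
t 18.2 sheet x,y,z [-0.65  0.32 90.59] yaw 17.88 F [-0.   -0.03 -2.33] M [0.005 0.176 0.005] gf 98
```

>>> carry_out(moves=[[0,0.0003,0,0,0],[0,0.0006,0,0,0],[0,0.0009,0,0,0],[0,0.0012,0,0,0],[0,0.0012,0,0,0],[0,0.0012,0,0,0],[0,0.0012,0,0,0],[0,0.0012,0,0,0]])

```text
clock: 19.0
tcp_pos: [0.4454, -0.2702, 0.2772]
orientation: [-1.849, -2.539, 0.0]
contact_force: [-3.5, -0.7, -0.9]
grip_width: 0.0088
gripper_force: 98.1
```

Run:
```python
from h import *
rel(5)
```

```text
t 19.25 sheet x,y,z [ 0.21  0.37 90.47] yaw 17.86 F [-3.78  0.8  -0.69] M [ 0.106  1.013 -0.057] gf 98
```

Contact with the back: about 3.8 N at sheet x ≈ 0.2, close to the predicted position. I ease off 0.6 mm and lower most of the way.

>>> carry_out(moves=[[0,-0.0003,0,0,0],[0,-0.0006,0,0,0],[0,-0.0006,0.001,0,0],[0,-0.0006,0.002,0,0],[0,-0.0006,0.003,0,0],[0,-0.0006,0.004,0,0],[0,-0.0006,0.004,0,0],[0,-0.0006,0.004,0,0]])

```text
clock: 20.05
tcp_pos: [0.4452, -0.2703, 0.2732]
orientation: [1.849, 2.539, -0.0]
contact_force: [-2.9, -0.9, -1.4]
grip_width: 0.0086
gripper_force: 98.0
```

Run:
```python
from h import *
rel(5)
```

```text
t 20.3 sheet x,y,z [4.000e-02 2.700e-01 8.661e+01] yaw 17.87 F [-2.77 -0.07 -1.85] M [-0.059  0.757 -0.084] gf 98
```

>>> carry_out(moves=[[0,-0.0003,0,0,0],[0,-0.0006,0,0,0],[0,-0.0008,0,0,0],[0,-0.0008,0,0,0],[0,-0.0008,0.0003,0,0],[0,-0.0008,0.0006,0,0],[0,-0.0008,0.0006,0,0],[0,-0.0008,0.0006,0,0]])

```text
clock: 21.1
tcp_pos: [0.4444, -0.2705, 0.2727]
orientation: [-1.849, -2.54, -0.0]
contact_force: [0.7, 0.5, -2.2]
grip_width: 0.0085
gripper_force: 97.9
```

Run:
```python
from h import *
rel(5)
```

```text
t 21.35 sheet x,y,z [-0.84  0.31 85.97] yaw 17.88 F [-0.02  0.31 -1.84] M [-0.003  0.169  0.002] gf 98
```

>>> carry_out(moves=[[0,0,0.0002,0,0],[0,0,0.0004,0,0],[0,0,0.0006,0,0],[0,0,0.0008,0,0],[0,0,0.0008,0,0],[0,0,0.0008,0,0],[0,0,0.0008,0,0],[0,0,0.0008,0,0]])

```text
clock: 22.15
tcp_pos: [0.4444, -0.2706, 0.2719]
orientation: [1.849, 2.539, 0.0]
contact_force: [-0.9, -0.9, -0.3]
grip_width: 0.0084
gripper_force: 98.2
```

Run:
```python
from h import *
rel(5)
```

```text
t 22.4 sheet x,y,z [-0.88  0.27 85.21] yaw 17.87 F [-1.36 -0.42 -0.33] M [-0.009  0.136 -0.   ] gf 98
```

Underside at 85.2 mm with its weight carried, so the shoulders are below the nib tops. A last tiny lower and a light nudge towards the back.

>>> carry_out(moves=[[0,0.0002,0,0,0],[0,0.0004,0,0,0],[0,0.0006,0,0,0],[0,0.0006,0.0001,0,0],[0,0.0006,0.0002,0,0],[0,0.0006,0.0003,0,0],[0,0.0006,0.0003,0,0],[0,0.0006,0.0003,0,0]])

```text
clock: 23.2
tcp_pos: [0.445, -0.2704, 0.2717]
orientation: [1.849, 2.54, 0.0]
contact_force: [-1.5, 0.7, 2.3]
grip_width: 0.0088
gripper_force: 98.7
```

Run:
```python
from h import *
rel(5)
```

```text
t 23.45 sheet x,y,z [-0.29  0.27 84.91] yaw 17.87 F [-1.72  0.74  2.77] M [0.173 0.162 0.021] gf 99
```

>>> carry_out(moves=[[0,0,-0.00015,0,0],[0,0,-0.00015,0,0],[0,0,-0.00015,0,0.005],[0,0,-0.00015,0,0.009],[0,0,-0.00015,0,0.012],[0,0,-0.00015,0,0.015],[0,0,-0.00015,0,0.02],[0,0,-0.00015,0,0.025]], force=20)

```text
clock: 24.25
tcp_pos: [0.4451, -0.2703, 0.2717]
orientation: [-1.849, -2.54, -0.0]
contact_force: [0.6, -0.8, -0.2]
grip_width: 0.0254
gripper_force: 0.0
```

>>> carry_out(moves=[[0,0,0,0,0.03],[0,0,0,0,0.03],[0,0,0,0,0.03],[0,0,0,0,0.03],[0,0,0,0,0.03],[0,0,0,0,0.03],[0,0,0,0,0.03],[0,0,0,0,0.03]])

```text
clock: 25.05
tcp_pos: [0.445, -0.2704, 0.2717]
orientation: [1.849, 2.54, 0.0]
contact_force: [-0.0, -0.4, -0.1]
grip_width: 0.03
gripper_force: 0.0
```

Run:
```python
from h import *
rel(3); st()
C=cal('wrist'); im=r.grab_frame('wrist')[:,:,::-1]; cv2.imwrite('pics/w7.png',im); np.save('w7.npy',np.r_[C[1].ravel(),C[2]])
```

```text
t 25.2 sheet x,y,z [-0.26  0.34 85.01] yaw 17.88 F [0.15 0.07 0.37] M [-0.017  0.023 -0.004] gf 0
t 25.2 p [ 0.445  -0.2704  0.2717] yaw 17.88 tilt [-0.  0.] F [-0.16 -0.65 -0.1 ] M [-0.019  0.054 -0.017] w 0.03 gf 0.0 q [-0.13  0.5   0.72  2.07 -0.48  0.74  1.2 ]
```

>>> carry_out(moves=[[0,0,-0.005,0,0.03],[0,0,-0.015,0,0.03],[0,0,-0.03,0,0.03],[0,0,-0.05,0,0.03],[0,0,-0.08,0,0.03],[0,-0.02,-0.1,0,0.03],[0,-0.04,-0.1,0,0.03],[0,-0.04,-0.1,0,0.03]])

```text
clock: 26.05
tcp_pos: [0.404, -0.2839, 0.3724]
orientation: [1.854, 2.536, 0.002]
contact_force: [0.3, -0.1, -0.1]
grip_width: 0.0296
gripper_force: 0.0
```

Run:
```python
from h import *
r.grab_frame('side'); st(); C=cal('wrist'); im=r.grab_frame('wrist')[:,:,::-1]; np.save('w8.npy',np.r_[C[1].ravel(),C[2]]); cv2.imwrite('pics/w8.png',im)
s=r.grab_frame('side')[:,:,::-1]; t=r.grab_frame('top')[:,:,::-1]
z=lambda i,w,h:cv2.resize(i,(w,h),interpolation=cv2.INTER_CUBIC)
cv2.imwrite('pics/f.png',np.hstack([np.vstack([z(im[0:300,240:640],400,300),z(t[150:285,330:510],400,300)]),z(s[200:350,300:400],400,600)]))
```

```text
t 26.1 p [ 0.4054 -0.2831  0.372 ] yaw 17.74 tilt [0.001 0.001] F [0.22 0.4  0.17] M [ 0.011 -0.035  0.008] w 0.0299 gf 0.0 q [-0.24  0.29  0.88  2.05 -0.28  0.92  1.1 ]
```

View pics/f.png

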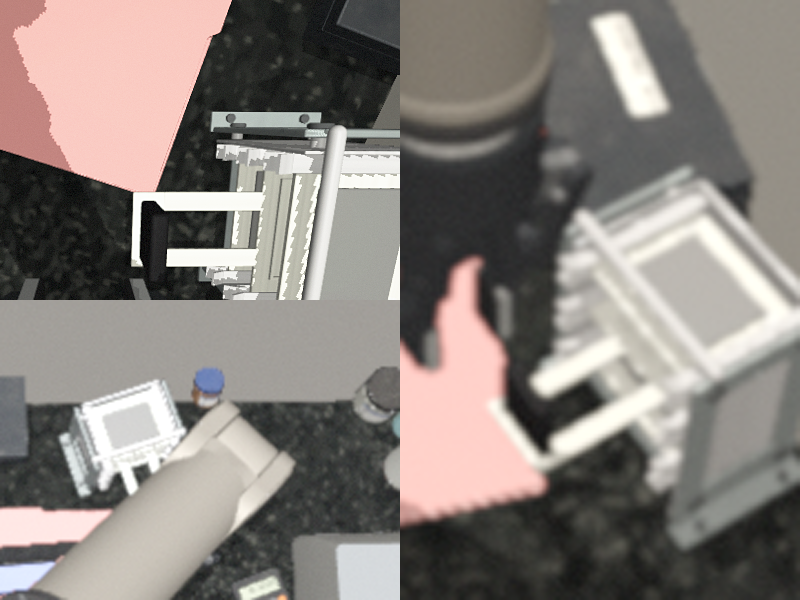

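The sheet sits in the middle pair with its frame and tab sticking straight out, and the jar and calculator are untouched. I check flatness numerically against the predicted frame end before handing in.

Run:
```python
from h import *
C=load('wrist','w8.npy'); a=np.radians(17.9); c,s=np.cos(a),np.sin(a)
W=lambda x,y,z:(.550+(x*c-y*s)/1e3,-.2368+(x*s+y*c)/1e3,z/1e3)
print('frame rear-left seen (374,193), rear-right (374,266); pred flat',proj(C,[W(-120.3,25.3,89),W(-120.3,-24.7,89)]).round(1).tolist(),'if 3mm low',proj(C,[W(-120.3,25.3,86),W(-120.3,-24.7,86)]).round(1).tolist())
print('shoulder line pred',proj(C,[W(-37.8,20,89)]).round(1))
```

```text
frame rear-left seen (374,193), rear-right (374,266); pred flat [[372.0, 191.2], [369.9, 265.1]] if 3mm low [[371.5, 190.4], [369.4, 263.6]]
shoulder line pred [[499.7 199.2]]
```

```bash
python3 -c "
from bench import r
print(r.hand_in())"
```

```text
the job is handed in; nothing more can be done
None
```

I slid the sheet home on the free middle rail pair of the right rack and set it down behind the nibs, pressing with about 5 N at most by the wrist reading. I let it go, left the jar and calculator untouched, and handed in at about 26 s.

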